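Release a specimen tube from a slanted sprung cradle

ROBOT

A 6-joint arm with a two-finger parallel gripper is mounted at the origin on the work surface. World frame = base frame: x ahead of the robot, y to its left, z up, the work surface at z = 0. Lengths are in mm, angles in rad, forces in N, time in s.
With the tool pointing down it reaches from about 300 to 775 mm from the base axis. Payload 14.6 kg.
Tool frame: the origin (TCP) lies at the very end of the fingers, on their centre line; the grasp point (between the pads) lies 19 mm behind it; z points along the fingers, y is the line along which they close (so a half turn about z gives the same grasp; the last joint's range is limited). The gripper opens to 94 mm and grips with 3 to 60 N. Pads are 16 mm wide; open, the fingers measure 119 mm over their backs; the gripper's body (75 mm by 177 mm) begins 78 mm behind the grasp point.
Start: joints at [1.246, 0.3, 1.521, -0, 1.321, -0.067], TCP at [140.222, 531.815, 205.446] pointing down, gripper open.
Joint ranges: [-3.03, 3.03], [-0.79, 2.21], [0.23, 2.52], [-1.04, 4.18], [0, 3.07], [-2.55, 2.55]. Speed limits (rad/s): [2.22, 2.22, 2.57, 3.14, 3.14, 3.14].

INTERFACE

Orientations are given as [roll, pitch, yaw] about the fixed x, y, z axes, in that order (R = Rz(yaw) Ry(pitch) Rx(roll)).
In Python, from cell import manip gives the robot as it stands.
- The arm moves only by the tool servo_tool, never from a script. Its argument "rows" is a list of rows, each a list of 7 numbers: the turn, a rotation vector about the world's x, y, z in degrees, then the shift along the world's x, y, z in mm, then the closure, from 0 (fully open) to 1 (shut). In form: [[rx, ry, rz, dx, dy, dz, fingers], ...]. A call has 1 to 20 rows; each row shifts and turns the commanded pose from where the row before left it; what a row does not reach is not made up. A row lasts 1/8 s, in which the tool goes at most 62.5 mm and 10.7 degrees, less where a joint would pass 70% of its speed; a pose out of reach is approached as far as the arm can. A call with a gripper value outside its range is refused whole. The fingers move at their own pace and stop on an object; "grip_force" is the grip in N (left out, the last holds). Time passes only in rows, so rows that do not move let the fingers close. It gives the time, the measured TCP pose, the force, the opening and the grip force at its end, in the units of the state.
- manip.read_state(): the state, without advancing time (a new reading comes with each control period).
- manip.camera(name): name is "scene" or "top" or "wrist"; returns the picture (480x640x3 uint8, red, green, blue); there is no depth.
- manip.camera_info(name): a dict with "fx", "fy", "cx", "cy" (pixels), "position" and "rotation" of the camera in the world; the wrist camera has in their place "T_tool_cam" (4x4, takes a point from camera to tool coordinates, whose origin is the TCP and whose axes are the flange's). Camera axes: x right, y down, z forward; pixel columns grow to the right and rows downward; lengths in mm; the calibration is good to about 2 mm. A picture is of the moment at which its call begins: read the wrist's pose just before it. camera_info takes no time and is no camera call.
- manip.sign_off(): hands the job in; it is judged then, once.
The state is a dict: "clock": time; "joints": joint angles; "qd": joint speeds; "effort": joint torques, N m; "eef_pos": TCP position; "eef_rot": TCP orientation; "wrist_force": force on the tool from outside, world axes, zero at the start; "moment": the same for the moment, N m; "finger_gap": finger opening in mm; "finger_force": force on a finger pad.
Only numpy, scipy, OpenCV 4.12 (cv2) and the standard library are available. Lean on these libraries where they do the work, as an engineer would, in place of code of your own. Each camera call takes 0.05 s, during which the arm holds its last target. There are 200 camera calls.

TASK

Press the tail of the slanted cradle's sprung lever down until its catch holds it by itself, so that the hold-down finger swings off the specimen tube; do not force it hard against its stop (never above 40 N). Then draw the tube out of its slanting hole and stand it upright, fully home, in either free hole of the white bench rack. Leave the lever caught down and do not disturb the other things on the bench.

Things in the scene. Friction and masses are not known exactly. Their poses are not given: they have to be found in the camera images.
- cradle: Fixed aluminium tube cradle on a dark base plate 150 x 90 x 10 mm. Origin on the bench, 85 mm below the bore mouth; x points from the tube side to the lever side, z up. The block (50 mm along the slope, 56 mm wide) has a top face that climbs 30 degrees towards +x; upwards along the bore is (-0.5, 0, 0.866) in this frame
- bore_mouth (a point): centre of the bore's mouth, 85 mm above the bench; the bore is 19.5 mm wide and 45 mm deep along its slant
- bore_bottom (a point): centre of the bore's floor, where the tube's foot stands at the start
- lever (a joint): angle of the steel lever (rad): 0 at rest, grows as its tail is pressed down. A sprung pawl catches it somewhere between 0.60 and 0.85 (set differently each time), a firm stop comes about 0.08 after; let go before, it springs back. Takes 4 to 12 N at the pad. At 0 a bent finger 3 mm over the cap blocks the tube; caught, it stands 18 mm or more behind the tube's axis
- lever_axis (a point): centre of the lever's hinge (axis along the cradle's y), 15 mm in x from the cradle's origin, 128 mm above the bench. The catch, a dark post with the pawl, stands at the lever's +y side: y 16 to 30 mm, x 19 to 51 mm from here, up to 16 mm above this point
- lever_pad (a point): centre of the top of the lever's press pad (30 mm along the lever, 26 mm wide, 6 mm thick), 75 mm from the hinge axis; the tail rises 30 degrees above level at 0 and dips 5 to 19 degrees below level when caught. Turns with the lever
- tube: The specimen tube held in the cradle: white barrel 17 mm in diameter, grey cap 20 mm in diameter and 18 mm high at the top, 95 mm long over all. Origin at the centre of its foot, z along the tube to the cap. 20 to 45 g. Starts in the bore, 50 mm standing out of it
- rack: Fixed white block 60 (x) x 160 (y) x 60 mm high with three upright holes in a row along its y, 50 mm apart, each 19.5 mm wide and 50 mm deep. Origin on the bench under its centre
- rack_floor0 (a point): centre of the floor of hole 0 (y = -50 mm), taken by the short tube; 10 mm above the bench
- rack_floor1 (a point): centre of the floor of hole 1 (the middle one), free; 10 mm above the bench, its mouth 50 mm higher
- rack_floor2 (a point): centre of the floor of hole 2 (y = +50 mm), free; 10 mm above the bench, its mouth 50 mm higher
- short_tube: a shorter capped tube (75 mm long) standing in hole 0 of the rack; leave it there
- dish: lidded glass dish, 60 mm across, 15 mm high; bystander
- jar: small amber jar, 44 mm across, 55 mm high; bystander
- flask: closed bottle, 60 mm across, 150 mm high; bystander
- slidebox: grey slide box 110 x 90 x 35 mm; bystander
- forceps: steel forceps 150 mm long, lying flat; bystander
- pot: white sample pot 52 mm across, 70 mm high; bystander
There are look-alikes about, which are no part of the job. What is shaped like the cradle but blue or turquoise is not meant.

How it is judged:
By the outcome, as a careful person would: the job done as asked, in the order asked, and still so for the second after the job is handed in, with the robot touching nothing.
It also fails if it takes over 56 s, if anything falls off the work surface, if the arm or the gripper's body presses on something with over 40 N, if the wrist force passes 120 N, or if a joint passes its speed limit or range.

## Working session

There is one attempt and no reset: what is moved stays moved. The work goes in short steps, Python scripts to look and compute and a tool call to move; the robot and the scene stay as the last step left them, time stands still between calls to the robot, and variables do not carry over. Pictures are saved under pics/ and viewed, at most 13 in all, crops included, and the job is handed in when it is done.

Besides the shell and the picture viewer there is one more tool, called after ">>>" as a command line: name --pt "numbers of a row" for each row, then --argument value for the rest. servo_tool: Moves the arm, as the interface text tells. Its arguments: {"type":"object","properties":{"rows":{"type":"array","items":{"type":"array","items":{"type":"number"}}},"grip_force":{"type":"number"}},"required":["rows"]}

```bash
mkdir -p pics; python3 - <<'E'
from cell import manip
import cv2,numpy as np
s=manip.read_state();print(s['eef_pos'],s['eef_rot'],s['clock'])
for n in ["scene","top"]:
    im=manip.camera(n);cv2.imwrite(f'pics/{n}0.png',im[:,:,::-1]);i=manip.camera_info(n);print(n,i)
print(manip.camera_info("wrist"))
E
```

```text
[140.13447848 531.56689848 204.8872501 ] [-3.14041612e+00 -8.65574867e-05  2.88380673e+00] 0.0
scene {'fx': 616.468986365674, 'fy': 616.468986365674, 'cx': 318.5560200206461, 'cy': 248.04127686908944, 'position': array([1028.94984309, -548.34385983, 1251.48883708]), 'rotation': array([-2.5903964 ,  0.00656426,  0.68763602])}
top {'fx': 577.2693556432489, 'fy': 577.2693556432489, 'cx': 323.0078465138866, 'cy': 225.7195864496269, 'position': array([ 455.95581671,   -6.88171779, 1373.5961568 ]), 'rotation': array([-3.04490859e+00, -1.89425489e-03, -1.59779305e+00])}
{'fx': 343.36770464057463, 'fy': 343.36770464057463, 'cx': 314.9894457658676, 'cy': 248.0188819892865, 'T_tool_cam': array([[-1.35627987e-03, -9.70524769e-01, -2.40997579e-01,
         6.96483687e+01],
       [ 9.99998847e-01, -1.15187148e-03, -9.89049358e-04,
         6.72122917e-01],
       [ 6.82298662e-04, -2.40998642e-01,  9.70525213e-01,
        -1.78938338e+02],
       [ 0.00000000e+00,  0.00000000e+00,  0.00000000e+00,
         1.00000000e+00]])}
```

View pics/scene0.png

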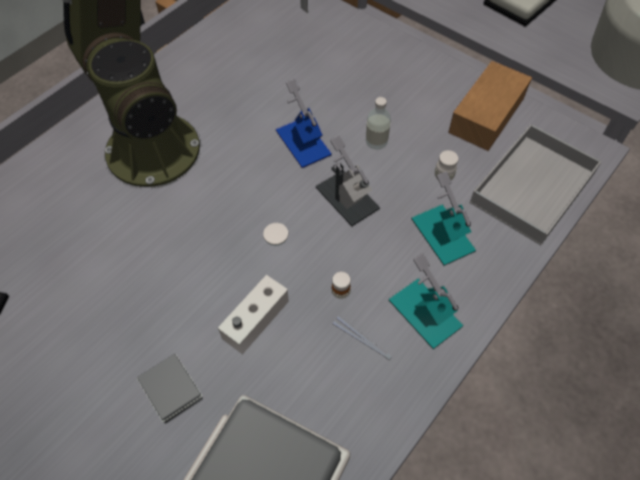

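View pics/top0.png

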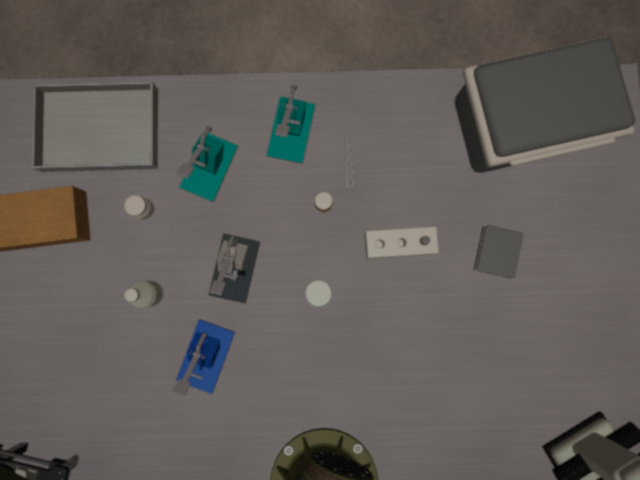

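Candidates shaped like the cradle in the top view: dark plate with aluminium block at (234,268), blue at (205,357), turquoise at (208,165) and (292,130). The dark one fits, since blue and turquoise are excluded. The rack is at (402,243): hole 0 is taken at (425,240), and holes 1 and 2 at (402,242) and (379,244) are free. I'll confirm with an enlarged crop.

```bash
cat > h.py <<'E'
import numpy as np,cv2
from scipy.spatial.transform import Rotation as R
from cell import manip
def cam(n):
    i=manip.camera_info(n);return i,np.array(i['position']),R.from_euler('xyz',i['rotation']).as_matrix()
def ray(n,uv,C=None):
    i,p,M=cam(n) if C is None else C
    d=M@np.array([(uv[0]-i['cx'])/i['fx'],(uv[1]-i['cy'])/i['fy'],1]);return p,d/np.linalg.norm(d)
def plane(n,uv,z,C=None):
    p,d=ray(n,uv,C);return p+d*(z-p[2])/d[2]
def tri(rays):
    A=np.zeros((3,3));b=np.zeros(3)
    for p,d in rays:
        Q=np.eye(3)-np.outer(d,d);A+=Q;b+=Q@p
    x=np.linalg.solve(A,b);return x,[np.linalg.norm((np.eye(3)-np.outer(d,d))@(x-p)) for p,d in rays]
def proj(n,P,C=None):
    i,p,M=cam(n) if C is None else C
    q=M.T@(np.asarray(P)-p);return np.array([i['fx']*q[0]/q[2]+i['cx'],i['fy']*q[1]/q[2]+i['cy']])
def wcam(st):
    i=manip.camera_info('wrist');T=np.array(i['T_tool_cam']);Rt=R.from_euler('xyz',st['eef_rot']).as_matrix()
    return i,Rt@T[:3,3]+st['eef_pos'],Rt@T[:3,:3]
E
python3 - <<'E'
from h import *
s=cv2.imread('pics/scene0.png');t=cv2.imread('pics/top0.png')
a=cv2.resize(s[120:235,300:400],None,fx=4,fy=4,interpolation=3)
b=cv2.resize(t[222:312,190:280],None,fx=4.4,fy=4.4,interpolation=3)
o=np.zeros((460,800,3),np.uint8);o[:460,:400]=a;o[:396,400:796]=b
cv2.imwrite('pics/crop1.png',o)
# dark plate
m=((t.max(2)<62)&(t.max(2).astype(int)-t.min(2)<20)).astype(np.uint8)
m2=np.zeros_like(m);m2[225:310,200:270]=m[225:310,200:270]
pts=np.argwhere(m2)[:,::-1].astype(np.float32);r=cv2.minAreaRect(pts);c=cv2.boxPoints(r)
print('plate',c.tolist()); W=np.array([plane('top',u,10) for u in c]);print(W.round(1),W.mean(0))
g=t.min(2);m=np.zeros_like(g);m[220:265,355:445]=(g[220:265,355:445]>150)
cs=max(cv2.findContours(m,0,2)[0],key=cv2.contourArea);c=cv2.boxPoints(cv2.minAreaRect(cs));W=np.array([plane('top',u,60) for u in c]);print('rack',c.tolist(),W.round(1),W.mean(0))
E
```

```text
plate [[208.83607482910156, 294.19671630859375], [223.18360900878906, 233.2196502685547], [259.190185546875, 241.6917724609375], [244.84263610839844, 302.6688232421875]]
[[434.  259.   10. ]
 [576.6 223.9  10. ]
 [554.2 139.   10. ]
 [412.  174.9  10. ]] [494.17571521 199.18244292  10.        ]Traceback (most recent call last):
  File "<stdin>", line 13, in <module>
ValueError: max() iterable argument is empty
```

View pics/crop1.png

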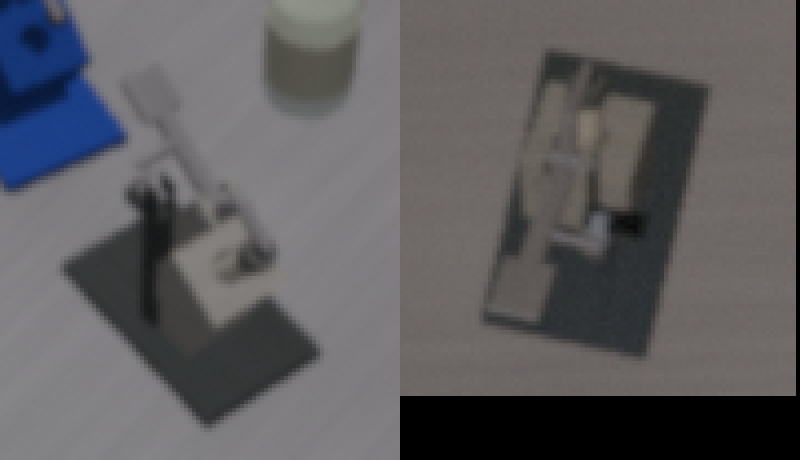

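The crop confirms it: dark base plate, bare aluminium block, lever pad at top pixel (217,287.5) and scene pixel (338,144), and the dark catch at top (242,272), on world −y.

```bash
python3 - <<'E'
from h import *
t=cv2.imread('pics/top0.png')
x,e=tri([ray('top',(217.3,287.5)),ray('scene',(338,143.7))]);print('pad',x,e)
ax=np.array([423.-565.4,217-181.4]);ax/=np.linalg.norm(ax);print('yaw',np.arctan2(ax[1],ax[0]))
g=t.min(2);print(g[228:262:4,400],g[250,360:445:6])
m=np.zeros_like(g);m[220:265,355:445]=(g[220:265,355:445]>125)
cs=max(cv2.findContours(m,0,2)[0],key=cv2.contourArea);c=cv2.boxPoints(cv2.minAreaRect(cs));W=np.array([plane('top',u,60) for u in c]);print('rack',c.tolist(),W.round(1),W.mean(0))
s=manip.read_state();C=wcam(s);print(C[1],C[2])
E
```

```text
pad [450.78857913 213.16673717 159.04027421] [np.float64(1.4082896644130607), np.float64(1.4082896644131386)]
yaw 2.896613990462929
[110 142 139 127 139 140 143 101 103] [100  79 144 144 143 142 142 143 140 141 141 140 140 116 102]
rack [[366.4980773925781, 230.9688720703125], [435.8521423339844, 226.63424682617188], [437.4591369628906, 252.3463134765625], [368.1050720214844, 256.6809387207031]] [[ 568.5 -111.8   60. ]
 [ 574.2 -270.7   60. ]
 [ 515.4 -271.7   60. ]
 [ 509.8 -113.4   60. ]] [ 541.97234411 -191.90310768   60.        ]
[ 73.03737337 550.18511379 383.89310989] [[ 0.25627729  0.9382442   0.23242152]
 [ 0.96660179 -0.248332   -0.06334194]
 [-0.00171251  0.24089216 -0.97055038]]
```

>>> servo_tool --pt "0 0 0 20 -20 30 0" --pt "0 0 0 42 -36 25 0" --pt "0 0 0 42 -36 0 0" --pt "0 0 0 42 -36 0 0" --pt "0 0 0 42 -36 0 0" --pt "0 0 0 42 -36 0 0" --pt "0 0 0 42 -36 0 0" --pt "0 0 0 42 -36 0 0" --pt "0 0 0 42 -36 0 0" --pt "0 0 0 20 -20 0 0" --pt "0 0 0 0 0 0 0"

```text
clock: 1.48
eef_pos: [517.0, 202.5, 259.7]
eef_rot: [-3.141, -0.001, 2.881]
wrist_force: [-1.6, 0.0, 0.3]
finger_gap: 94.3
finger_force: 0.0
```

```bash
python3 - <<'E'
from h import *
import pickle
s=manip.read_state();im=manip.camera('wrist');cv2.imwrite('pics/w1.png',im[:,:,::-1]);pickle.dump(s,open('w1.pkl','wb'));print(s['clock'],s['eef_pos'],s['eef_rot'],s['wrist_force'])
E
```

```text
1.475 [516.95495524 202.5274903  259.72128791] [-3.14090148e+00 -9.61092749e-04  2.88132605e+00] [-1.56675633  0.01547681  0.27602331]
```

>>> servo_tool --pt "0 0 0 -20 20 0 0" --pt "0 0 0 -35 30 0 0" --pt "0 0 0 -35 30 0 0" --pt "0 0 0 -10 10 0 0" --pt "0 0 0 0 0 0 0"

```text
clock: 2.15
eef_pos: [415.6, 294.5, 260.7]
eef_rot: [3.141, 0.0, 2.886]
wrist_force: [-0.0, 0.0, 0.1]
finger_gap: 94.0
finger_force: 0.0
```

```bash
python3 - <<'E'
from h import *
import pickle
s=manip.read_state();im=manip.camera('wrist');cv2.imwrite('pics/w2.png',im[:,:,::-1]);pickle.dump(s,open('w2.pkl','wb'));print(s['clock'],s['eef_pos'],s['eef_rot'],s['wrist_force'])
a=cv2.imread('pics/w1.png')[60:460,140:540];b=im[60:460,140:540,::-1]
cv2.imwrite('pics/w12.png',np.hstack([a,b]))
E
```

```text
2.15 [415.60616573 294.52567642 260.6690194 ] [3.14133876e+00 3.30083435e-04 2.88594903e+00] [-0.03201873  0.03334462  0.11802537]
```

View pics/w12.png

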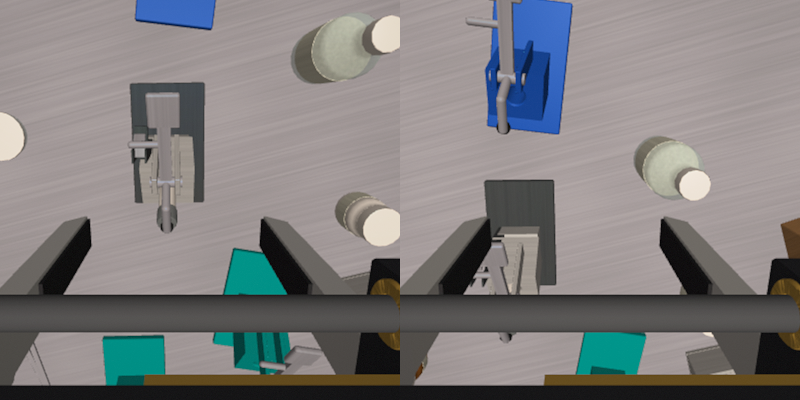

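The wrist pair shows the cradle. In w1 (full pixels) the pad is at (303,168), hinge pin at (306,242) and the cap under the hold-down finger at (307,278). In w2 the pad is at (237,316).

```bash
python3 - <<'E'
from h import *
import pickle
C1=wcam(pickle.load(open('w1.pkl','rb')));C2=wcam(pickle.load(open('w2.pkl','rb')))
r=[ray(0,(303,168),C1),ray(0,(237,316),C2)]
print('pad w12',*tri(r)); print('pad all',*tri(r+[ray('top',(217.3,287.5)),ray('scene',(338,143.7))]))
for n,uv in [('plate corners',[(271,144),(344,143),(344,261),(275,262)])]:
    W=np.array([plane(0,u,10,C1) for u in uv]);print(W.round(1),W.mean(0))
for u in [(226,240),(294,241),(294,345)]: print('w2 corner',plane(0,u,10,C2).round(1))
# predict model
for name,o in [('a',np.array([528,194.]))]:
    for yaw in [2.897]:
        ax=np.array([np.cos(yaw),np.sin(yaw),0]);O=np.array([*o,0])
        for k,(x,z) in dict(hinge=(15,128),pad=(80,168),captop=(-25,128.3),mouth=(0,85)).items():
            P=O+ax*x+[0,0,z];print(k,P.round(),'w1',proj(0,P,C1).round(),'w2',proj(0,P,C2).round(),'top',proj('top',P).round(1),'scene',proj('scene',P).round(1))
im=cv2.imread('pics/w1.png')[130:310,240:370];cv2.imwrite('pics/w1c.png',cv2.resize(im,None,fx=3.3,fy=3.3,interpolation=2))
E
```

```text
pad w12 [452.92892697 213.22413443 167.87235805] [np.float64(2.9177399271385047), np.float64(2.917739927138561)]
pad all [452.6982397  212.01808071 163.23115278] [np.float64(2.0186535263359313), np.float64(4.213360202599412), np.float64(2.937514080526695), np.float64(1.0910527092359532)]
[[414.8 175.5  10. ]
 [436.3 260.1  10. ]
 [578.8 225.1  10. ]
 [556.9 138.1  10. ]] [496.71106644 199.71353626  10.        ]
w2 corner [412.4 177.8  10. ]
w2 corner [435.8 261.7  10. ]
w2 corner [578.2 222.1  10. ]
hinge [513. 198. 128.] w1 [309. 238.] w2 [247. 355.] top [226.4 257.5] scene [354.1 169.7]
pad [450. 213. 168.] w1 [306. 166.] w2 [233. 312.] top [215.9 287.3] scene [337.4 141.1]
captop [552. 188. 128.] w1 [310. 279.] w2 [249. 389.] top [230.6 239.4] scene [365.  180.6]
mouth [528. 194.  85.] w1 [310. 243.] w2 [255. 346.] top [231.1 251.7] scene [357.3 185.2]
```

View pics/w1c.png

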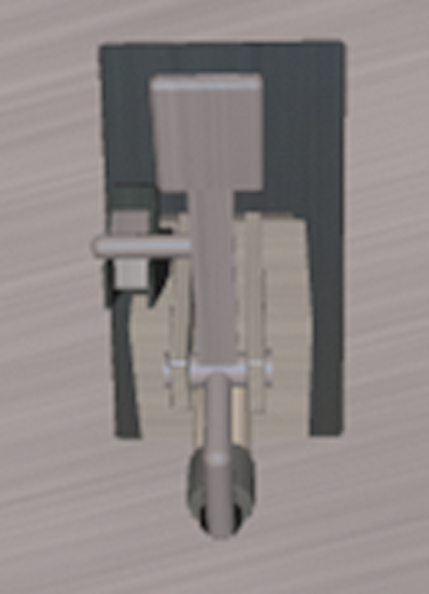

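The pad centre comes out at about (453,212,165), which fits a cradle origin near (530.5,191.5) and yaw 2.897. Next I'll close the fingers and approach the pad.

>>> servo_tool --pt "0 0 0 8 -20 0 1" --pt "0 0 0 12 -30 0 1" --pt "0 0 0 12 -25 -10 1" --pt "0 0 0 5.4 -8.5 -25 1" --pt "0 0 0 0 0 -25 1" --pt "0 0 0 0 0 -15 1" --pt "0 0 0 0 0 0 1" --pt "0 0 0 0 0 0 1"

```text
clock: 3.2
eef_pos: [454.1, 210.4, 186.3]
eef_rot: [3.141, 0.001, 2.884]
wrist_force: [-0.2, 0.3, -0.6]
finger_gap: 17.5
finger_force: 0.0
```

>>> servo_tool --pt "0 0 0 0 0 -5 1" --pt "0 0 0 0 0 -5 1" --pt "0 0 0 -1 0.2 -4 1" --pt "0 0 0 -1 0.2 -4 1" --pt "0 0 0 -1 0.2 -4 1" --pt "0 0 0 -1 0.2 -4 1" --pt "0 0 0 0 0 0 1"

```text
clock: 4.08
eef_pos: [449.5, 211.2, 159.2]
eef_rot: [-3.142, -0.0, 2.884]
wrist_force: [-0.1, 1.2, 3.3]
finger_gap: 0.3
finger_force: 1.7
```

>>> servo_tool --pt "0 0 0 -1 0.2 -4 1" --pt "0 0 0 -1 0.2 -4 1" --pt "0 0 0 -1 0.2 -4 1" --pt "0 0 0 0 0 -4 1" --pt "0 0 0 0 0 -4 1" --pt "0 0 0 0 0 -4 1" --pt "0 0 0 0 0 -2 1" --pt "0 0 0 0 0 0 1"

```text
clock: 5.08
eef_pos: [446.1, 211.8, 133.1]
eef_rot: [-3.141, -0.001, 2.884]
wrist_force: [-4.3, 1.5, 7.3]
finger_gap: 0.5
finger_force: 3.2
```

>>> servo_tool --pt "0 0 0 0 0 -2 1" --pt "0 0 0 0 0 -2 1" --pt "0 0 0 0 0 0 1"

```text
clock: 5.45
eef_pos: [446.2, 211.8, 129.2]
eef_rot: [-3.141, -0.001, 2.884]
wrist_force: [-4.9, 1.2, 6.2]
finger_gap: 0.7
finger_force: 3.1
```

>>> servo_tool --pt "0 0 0 0 0 -1.5 1" --pt "0 0 0 0 0 -1.5 1" --pt "0 0 0 0 0 0 1"

```text
clock: 5.82
eef_pos: [446.3, 211.8, 126.3]
eef_rot: [-3.141, -0.001, 2.884]
wrist_force: [-3.4, 2.1, 6.6]
finger_gap: 0.1
finger_force: 3.2
```

>>> servo_tool --pt "0 0 0 0 0 -1.5 1" --pt "0 0 0 0 0 -1.5 1" --pt "0 0 0 0 0 0 1"

```text
clock: 6.2
eef_pos: [446.5, 211.7, 123.2]
eef_rot: [-3.141, -0.0, 2.884]
wrist_force: [-2.6, 1.6, 5.4]
finger_gap: 0.6
finger_force: 2.9
```

>>> servo_tool --pt "0 0 0 0 0 -1.5 1" --pt "0 0 0 0 0 0 1"

```text
clock: 6.45
eef_pos: [446.5, 211.7, 121.7]
eef_rot: [-3.141, -0.0, 2.884]
wrist_force: [-1.8, 0.9, 4.5]
finger_gap: 0.1
finger_force: 2.2
```

>>> servo_tool --pt "0 0 0 0 0 -1.5 1" --pt "0 0 0 0 0 0 1"

```text
clock: 6.7
eef_pos: [446.7, 211.7, 120.5]
eef_rot: [3.142, 0.0, 2.884]
wrist_force: [-2.1, -0.2, 7.1]
finger_gap: 0.5
finger_force: 3.6
```

>>> servo_tool --pt "0 0 0 0 0 -1.2 1" --pt "0 0 0 0 0 0 1"

```text
clock: 6.95
eef_pos: [446.8, 211.6, 119.4]
eef_rot: [3.142, 0.001, 2.884]
wrist_force: [-1.6, -0.3, 6.9]
finger_gap: 0.6
finger_force: 3.7
```

>>> servo_tool --pt "0 0 0 0 0 -1.2 1" --pt "0 0 0 0 0 0 1"

```text
clock: 7.2
eef_pos: [446.9, 211.6, 118.2]
eef_rot: [3.141, 0.001, 2.884]
wrist_force: [-1.1, -0.1, 7.4]
finger_gap: 0.1
finger_force: 3.7
```

>>> servo_tool --pt "0 0 0 0 0 -1.2 1" --pt "0 0 0 0 0 0 1"

```text
clock: 7.45
eef_pos: [447.1, 211.6, 117.1]
eef_rot: [3.141, 0.001, 2.884]
wrist_force: [-0.2, -1.1, 7.1]
finger_gap: -0.0
finger_force: 3.7
```

>>> servo_tool --pt "0 0 0 0 0 -1.2 1" --pt "0 0 0 0 0 0 1"

```text
clock: 7.7
eef_pos: [447.2, 211.6, 116.0]
eef_rot: [3.141, 0.002, 2.884]
wrist_force: [1.1, 0.4, 7.5]
finger_gap: 0.5
finger_force: 3.7
```

>>> servo_tool --pt "0 0 0 0 0 -1.2 1" --pt "0 0 0 0 0 0 1"

```text
clock: 7.95
eef_pos: [447.4, 211.6, 115.3]
eef_rot: [3.141, 0.002, 2.884]
wrist_force: [-1.5, -2.1, 12.9]
finger_gap: 0.5
finger_force: 6.2
```

>>> servo_tool --pt "0 0 0 0 0 -0.8 1" --pt "0 0 0 0 0 0 1"

```text
clock: 8.2
eef_pos: [447.5, 211.6, 114.9]
eef_rot: [3.141, 0.003, 2.884]
wrist_force: [-2.9, -3.0, 18.4]
finger_gap: 0.2
finger_force: 8.7
```

The rise looks like the stop, about 5–6 mm past a click near z 121. I'll release and check.

>>> servo_tool --pt "0 0 0 0 0 3 1" --pt "0 0 0 0 0 4 1" --pt "0 0 0 0 0 4 1" --pt "0 0 0 0 0 0 1"

```text
clock: 8.7
eef_pos: [446.7, 211.6, 124.5]
eef_rot: [-3.141, 0.0, 2.884]
wrist_force: [-0.1, -0.0, -0.7]
finger_gap: 0.3
finger_force: 0.0
```

>>> servo_tool --pt "0 0 0 0 0 10 1" --pt "0 0 0 0 0 25 1" --pt "0 0 0 15 -3 40 1" --pt "0 0 0 30 -3 40 1" --pt "0 0 0 25 -3 20 0.5" --pt "0 0 0 0 0 0 0.5" --pt "0 0 0 0 0 0 0.5"

```text
clock: 9.57
eef_pos: [515.9, 202.7, 258.8]
eef_rot: [-3.141, -0.001, 2.884]
wrist_force: [0.1, -0.4, 0.2]
finger_gap: 27.0
finger_force: 0.0
```

```bash
python3 - <<'E'
from h import *
import pickle
s=manip.read_state();im=manip.camera('wrist');cv2.imwrite('pics/w3.png',im[:,:,::-1]);pickle.dump(s,open('w3.pkl','wb'));print(s['clock'],s['eef_pos'],s['eef_rot'],s['wrist_force'])
t=manip.camera('scene');cv2.imwrite('pics/s3.png',t[:,:,::-1])
im=im[:,:,::-1][120:370,215:415];a=cv2.resize(im,None,fx=2.4,fy=2.4,interpolation=2);b=np.zeros((600,320,3),np.uint8)
c=cv2.resize(t[130:240,310:390,::-1],(320,440),interpolation=2);b[:440]=c
cv2.imwrite('pics/w3c.png',np.hstack([a,b]))
E
```

```text
9.575 [515.86914542 202.67963056 258.82189937] [-3.14080324e+00 -1.25424227e-03  2.88382991e+00] [ 0.1094157  -0.38824688  0.20330789]
```

View pics/w3c.png

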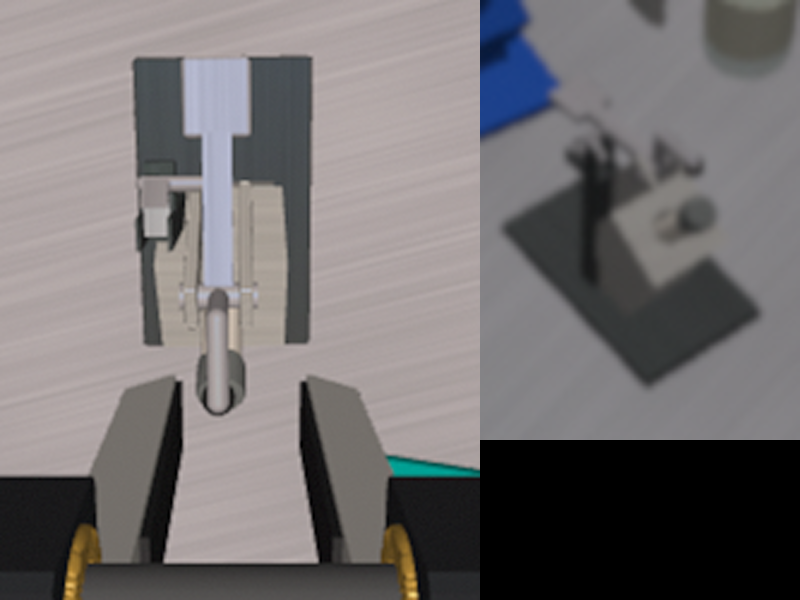

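The lever stays down under the pawl by itself and the finger stands up off the cap. The cap is at scene (364,184) and w3 column 307. I'll check this against the pose model and plan the grasp.

```bash
python3 - <<'E'
from h import *
import pickle
C3=wcam(pickle.load(open('w3.pkl','rb')))
x,e=tri([ray('scene',(364.2,184)),ray(0,(307,275),C3)]);print('cap tri',x,e)
print('scene at z120',plane('scene',(364.2,184),120.5),'w3',plane(0,(307,275),120.5,C3))
yaw=2.897;ax=np.array([np.cos(yaw),np.sin(yaw),0])
for o in [(530.5,191.5),(532,191)]:
    O=np.array([*o,0])
    u=-.5*ax+[0,0,.866];M=O+[0,0,85]
    for k,L in dict(mouth=0,capc=41,captop=50).items():
        P=M+u*L;print(k,P.round(1),proj('scene',P).round(1),proj(0,P,C3).round(1))
    print('hinge',proj(0,O+ax*15+[0,0,128],C3),'meas',(218/2.4+215,297/2.4+120))
    g=M+u*40;print('grasp TCP',g-19*u,'u',u,'pre (+60)',g+41*u)
print('rot axis for tilt',np.cross([0,0,-1.],-u)/0.5)
# caps in scene: dark blob near
s=cv2.imread('pics/s3.png')[172:198,350:380];gm=s.max(2);m=((gm<105)).astype(np.uint8)
n,l,st,c=cv2.connectedComponentsWithStats(m);print(st,c+[350,172])
E
```

```text
cap tri [550.92874049 186.36207926 115.76152499] [np.float64(0.9931713105069018), np.float64(0.9931713105068859)]
scene at z120 [553.56420117 184.07206264 120.5       ] w3 [548.68817536 186.21622466 120.5       ]
mouth [530.5 191.5  85. ] [357.5 186.3] [308.1 247.4]
capc [550.4 186.5 120.5] [363.7 182.6] [307.8 276.5]
captop [554.8 185.4 128.3] [365.2 181.8] [307.7 283.6]
hinge [306.84815251 242.67344526] meas (305.83333333333337, 243.75)
grasp TCP [540.68747851 188.95730821 103.186     ] u [ 0.48511802 -0.12108056  0.866     ] pre (+60) [569.79455998 181.69247453 155.146     ]
mouth [532. 191.  85.] [357.8 186.8] [308.  248.8]
capc [551.9 186.  120.5] [364.1 183.1] [307.7 278.1]
captop [556.3 184.9 128.3] [365.6 182.3] [307.6 285.2]
hinge [306.75108283 244.33228433] meas (305.83333333333337, 243.75)
grasp TCP [542.18747851 188.45730821 103.186     ] u [ 0.48511802 -0.12108056  0.866     ] pre (+60) [571.29455998 181.19247453 155.146     ]
rot axis for tilt [0.24216112 0.97023605 0.        ]
[[  0   0  30  26 620]
 [  0   0   3   7  14]
 [  4   0  12   4  27]
 [  5   7  14  12  93]
 [ 11  22  10   4  24]
 [  0  24   1   2   2]] [[365.40322581 184.72580645]
 [350.71428571 175.35714286]
 [358.33333333 172.85185185]
 [362.31182796 184.51612903]
 [365.83333333 196.04166667]
 [350.         196.5       ]]
```

>>> servo_tool --pt "0 0 0 20 -7 0 0.5" --pt "2.42 9.7 0.3 21 -8 0 0.5" --pt "2.42 9.7 0.3 21 -8 -15 0.5" --pt "2.42 9.7 0 0 0 -25 0.5" --pt "0 0 0 0 0 -25 0.5" --pt "0 0 0 0 0 -15 0.5" --pt "0 0 0 0 0 0 0.5" --pt "0 0 0 0 0 0 0.5"

```text
clock: 10.68
eef_pos: [578.7, 180.0, 181.4]
eef_rot: [-3.139, -0.521, 2.895]
wrist_force: [0.1, -0.2, 0.3]
finger_gap: 46.7
finger_force: 0.0
```

```bash
python3 - <<'E'
from h import *
import pickle
s=manip.read_state();im=manip.camera('wrist');cv2.imwrite('pics/w4.png',im[:,:,::-1]);pickle.dump(s,open('w4.pkl','wb'));print(s['clock'],s['eef_pos'],s['eef_rot'],s['finger_gap'],s['joints'])
C=wcam(s);Rt=R.from_euler('xyz',s['eef_rot']).as_matrix();print('tool z',Rt[:,2],'tool y',Rt[:,1])
yaw=2.897;ax=np.array([np.cos(yaw),np.sin(yaw),0]);u=-.5*ax+[0,0,.866];M=np.array([531.5,191,85])
for L in (0,41,50): print(L,proj(0,M+u*L,C))
cv2.imwrite('pics/w4c.png',cv2.resize(im[150:450,190:450,::-1],None,fx=2,fy=2))
E
```

```text
10.675 [578.73559212 180.04153293 181.40894546] [-3.13916437 -0.5210544   2.894635  ] 46.65236110311873 [ 0.15477518  0.75101354  0.98780485  0.20361781  1.88347236 -1.15450887]
tool z [-0.48328429  0.11933351 -0.86729223] tool y [ 0.24328222  0.96995326 -0.00210603]
0 [313.55331075 252.78865876]
41 [313.26839104 266.86714304]
50 [313.19362779 270.56135308]
```

View pics/w4c.png

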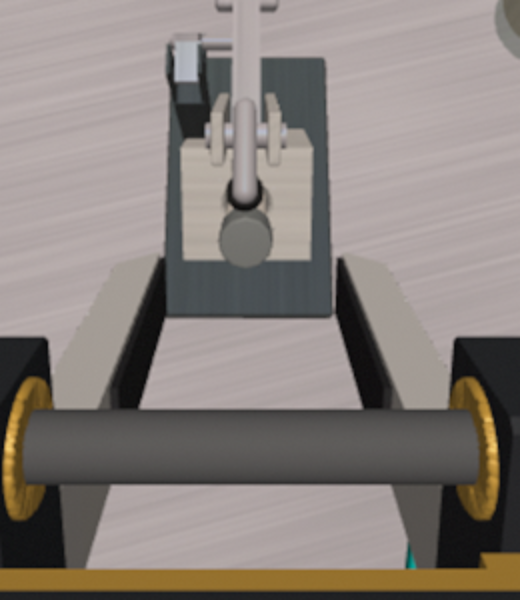

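The cap top centre is at full pixel (313,268.5), against a predicted (313.2,270.6), so the pose holds. The hold-down finger is behind the cap. Descending along the bore axis and gripping the cap.

>>> servo_tool --pt "0 0 0 4.3 -1.9 -2.7 0.5" --pt "0 0 0 -8.5 2.1 -15.1 0.5" --pt "0 0 0 -8.5 2.1 -15.1 0.5" --pt "0 0 0 -8.5 2.1 -15.1 0.5" --pt "0 0 0 -8.5 2.1 -15.1 0.5" --pt "0 0 0 -8.3 2.2 -15.1 0.5" --pt "0 0 0 0 0 0 0.5"

```text
clock: 11.6
eef_pos: [540.2, 188.4, 101.0]
eef_rot: [-3.137, -0.525, 2.893]
wrist_force: [0.9, 0.6, 0.0]
finger_gap: 46.8
finger_force: 0.0
```

>>> servo_tool --pt "0 0 0 0 0 0 0.8" --pt "0 0 0 0 0 0 0.9" --pt "0 0 0 0 0 0 0.9" --pt "0 0 0 0 0 0 0.9" --grip_force 12

```text
clock: 12.1
eef_pos: [540.9, 188.4, 101.7]
eef_rot: [-3.138, -0.523, 2.894]
wrist_force: [-0.1, -1.1, 2.0]
finger_gap: 19.6
finger_force: 12.0
```

>>> servo_tool --pt "0 0 0 2.4 -0.6 4.3 0.9" --pt "0 0 0 4.9 -1.2 8.7 0.9" --pt "0 0 0 4.9 -1.2 8.7 0.9" --pt "0 0 0 4.9 -1.2 8.7 0.9" --pt "0 0 0 4.9 -1.2 8.7 0.9" --pt "0 0 0 4.9 -1.2 8.7 0.9" --pt "0 0 0 4.9 -1.2 8.7 0.9" --pt "0 0 0 2.4 -0.6 15 0.9" --pt "0 0 0 0 0 25 0.9" --pt "0 0 0 0 0 25 0.9" --pt "0 0 0 0 0 0 0.9"

```text
clock: 13.48
eef_pos: [575.4, 180.1, 225.1]
eef_rot: [-3.14, -0.52, 2.895]
wrist_force: [-0.1, 0.0, -0.7]
finger_gap: 19.5
finger_force: 12.0
```

The tube is out and held at a 19.5 mm gap. Turning it upright and heading to the rack for two wrist views.

>>> servo_tool --pt "-2.42 -9.7 0 0 -20 0 0.9" --pt "-2.42 -9.7 0 0 -40 0 0.9" --pt "-2.4 -9.6 0 0 -50 0 0.9" --pt "-0.02 -0.8 0 -5 -50 0 0.9" --pt "0 0 0 -5 -50 0 0.9" --pt "0 0 0 -5 -40 0 0.9" --pt "0 0 0 0 -15 0 0.9" --pt "0 0 0 0 0 0 0.9" --pt "0 0 0 0 0 0 0.9"

```text
clock: 14.6
eef_pos: [560.0, -83.8, 222.7]
eef_rot: [3.14, 0.011, 2.895]
wrist_force: [-0.5, 0.9, -0.5]
finger_gap: 19.9
finger_force: 12.0
```

```bash
cat > look.py <<'E'
from h import *
import pickle,sys
n=sys.argv[1]
s=manip.read_state();im=manip.camera('wrist');cv2.imwrite(f'pics/{n}.png',im[:,:,::-1]);pickle.dump(s,open(n+'.pkl','wb'));Rt=R.from_euler('xyz',s['eef_rot']).as_matrix();print(s['clock'],s['eef_pos'],s['eef_rot'],'tool z',Rt[:,2])
E
python3 look.py r1
```

```text
14.6 [559.9681549  -83.78856311 222.66091987] [3.14023818 0.01140096 2.8951738 ] tool z [ 0.01138671 -0.00146745 -0.99993409]
```

>>> servo_tool --pt "0 0 0 20 -20 0 0.9" --pt "0 0 0 20 -35 0 0.9" --pt "0 0 0 10 -15 0 0.9" --pt "0 0 0 0 0 0 0.9" --pt "0 0 0 0 0 0 0.9"

```text
clock: 15.28
eef_pos: [609.7, -153.8, 222.9]
eef_rot: [3.14, 0.012, 2.895]
wrist_force: [0.8, 0.2, -0.4]
finger_gap: 19.6
finger_force: 12.0
```

```bash
python3 look.py r2; python3 -c "
import cv2,numpy as np
a=cv2.imread('pics/r1.png')[40:440,100:500];b=cv2.imread('pics/r2.png')[40:440,100:500];cv2.imwrite('pics/r12.png',np.hstack([a,b]))"
```

```text
15.275 [ 609.68954859 -153.76582827  222.92259462] [3.14024153 0.01165877 2.89505779] tool z [ 0.01163573 -0.00153493 -0.99993112]
```

View pics/r12.png

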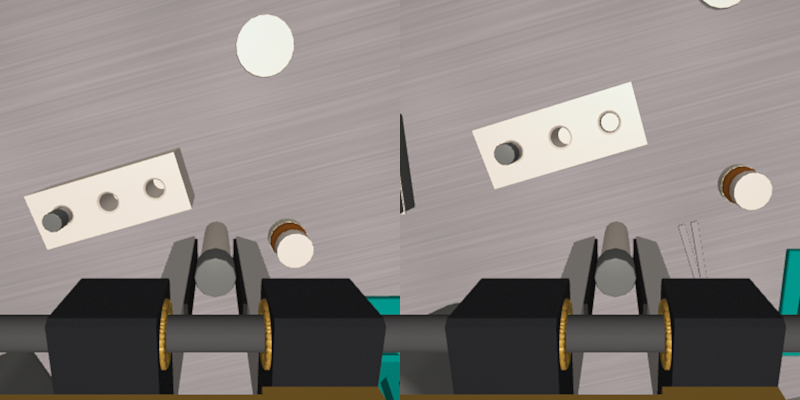

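The pair shows the rack: hole 2 at full pixels (255,227) and (310,161), hole 1 at (209,241) and (261,176), with the tube hanging in the fingers at (316,268). Fitting hole ellipses and the tube edges.

```bash
python3 - <<'E'
from h import *
import pickle
Cs={n:wcam(pickle.load(open(n+'.pkl','rb'))) for n in('r1','r2')}
cen={}
for n,hs in dict(r1=[(255,227),(209,241)],r2=[(310,161),(261,176)]).items():
    g=cv2.cvtColor(cv2.imread(f'pics/{n}.png'),6)
    for k,(x,y) in zip((2,1),hs):
        w=cv2.resize(g[y-17:y+18,x-17:x+18],None,fx=8,fy=8,interpolation=cv2.INTER_CUBIC)
        bg=np.median(w);m=(w<bg-18).astype(np.uint8)
        nn,l,st,c=cv2.connectedComponentsWithStats(m)
        # drop components touching border
        pts=[]
        for i in range(1,nn):
            a=st[i]
            if a[0]>0 and a[1]>0 and a[0]+a[2]<280 and a[1]+a[3]<280 and a[4]>100: pts.append(np.argwhere(l==i)[:,::-1])
        P=cv2.convexHull(np.vstack(pts).astype(np.int32));e=cv2.fitEllipse(P)
        ctr=(np.array(e[0])+.5)/8-.5+[x-17,y-17];cen[n,k]=ctr
        print(n,k,ctr.round(2),(np.array(e[1])/8).round(2),plane(0,ctr,60,Cs[n]).round(2))
for k in(1,2): print(k,tri([ray(0,cen[n,k],Cs[n]) for n in Cs]))
# tube profile in r1,r2
for n in Cs:
    g=cv2.cvtColor(cv2.imread(f'pics/{n}.png'),6)
    for r in range(250,345,7): print(n,r,' '.join(map(str,g[r,290:346:2])))
    s=pickle.load(open(n+'.pkl','rb'));Rt=R.from_euler('xyz',s['eef_rot']).as_matrix();print([ (L,proj(0,s['eef_pos']+Rt@[0,0,L],Cs[n]).round(1)) for L in(-29,0,30,66)])
E
```

```text
r1 2 [254.06 227.9 ] [21.2  22.85] [ 541.2  -141.94   60.  ]
r1 1 [207.69 241.33] [20.26 22.99] [ 542.96 -191.82   60.  ]
r2 2 [308.87 161.62] [23.98 24.15] [ 541.67 -142.06   60.  ]
r2 1 [259.71 176.38] [22.95 24.24] [ 543.42 -191.91   60.  ]
1 (array([ 543.30382726, -192.23986944,   58.60250506]), [np.float64(0.16232526494894214), np.float64(0.16232526494902527)])
2 (array([ 541.54729396, -142.17424087,   58.5215591 ]), [np.float64(0.1592736594219421), np.float64(0.15927365942205907)])
r1 250 160 160 158 158 155 156 158 157 159 158 157 156 159 159 158 157 156 158 158 159 158 157 156 157 158 159 158 157
r1 257 159 158 158 159 159 158 158 156 156 157 158 159 159 158 156 158 161 160 162 160 159 159 157 158 157 156 156 156
r1 264 158 160 162 161 162 160 159 158 160 141 107 112 114 115 114 115 112 141 156 156 156 158 158 158 157 158 158 157
r1 271 155 153 153 153 157 159 159 147 103 109 113 115 116 119 118 118 116 114 107 143 152 152 155 159 161 161 160 159
r1 278 104 107 109 126 161 156 157 106 109 113 116 117 119 120 119 118 117 115 112 122 159 152 124 100 107 106 108 130
r1 285 107 1
[... 2072 characters left out ...]
20 68 43 14 21 34 110 106
r2 313 16 20 18 109 124 126 125 127 126 127 127 128 128 127 127 126 127 125 125 126 126 126 96 17 18 16 77 107
r2 320 19 14 12 117 123 123 123 123 123 124 124 123 124 123 123 123 124 123 123 123 122 123 114 11 16 18 19 102
r2 327 18 15 22 155 119 120 122 121 123 122 122 123 122 123 122 124 121 121 122 122 122 113 162 7 16 14 20 56
r2 334 16 14 109 162 162 163 165 140 126 117 117 120 120 120 119 118 115 126 156 165 166 166 167 108 11 13 18 17
r2 341 15 10 151 165 165 167 167 164 163 161 162 162 162 162 162 161 159 161 161 161 160 160 158 145 5 14 19 21
[(-29, array([314. , 314.6])), (0, array([314.2, 292.1])), (30, array([314.3, 275. ])), (66, array([314.4, 259.6]))]
```

```bash
python3 - <<'E'
from h import *
import pickle
s=pickle.load(open('r2.pkl','rb'))
for n in('r1','r2'):
    g=cv2.cvtColor(cv2.imread(f'pics/{n}.png'),6);print(n,list(zip(range(255,345),g[255:345,312:319].mean(1).round().astype(int).tolist())))
i=manip.camera_info('wrist');T=np.array(i['T_tool_cam'])
def pr(x,z):
    q=T[:3,:3].T@(np.array([x,0,z])-T[:3,3]);return i['fy']*q[1]/q[2]+i['cy']
for x,z in [(8.5,66),(10,-11),(10,-29),(-10,-29)]: print((x,z),round(pr(x,z),1), 'd/dx',round(pr(x+1,z)-pr(x,z),2),'d/dz',round(pr(x,z+1)-pr(x,z),2))
im=cv2.imread('pics/r2.png')[245:355,275:355];cv2.imwrite('pics/tubec.png',cv2.resize(im,None,fx=5,fy=5,interpolation=2))
E
```

```text
r1 [(255, 157), (256, 158), (257, 158), (258, 158), (259, 161), (260, 161), (261, 145), (262, 120), (263, 113), (264, 114), (265, 115), (266, 115), (267, 116), (268, 116), (269, 116), (270, 116), (271, 117), (272, 118), (273, 118), (274, 117), (275, 117), (276, 118), (277, 118), (278, 119), (279, 118), (280, 119), (281, 119), (282, 119), (283, 120), (284, 120), (285, 120), (286, 121), (287, 117), (288, 91), (289, 59), (290, 59), (291, 61), (292, 62), (293, 62), (294, 62), (295, 63), (296, 62), (297, 65), (298, 100), (299, 135), (300, 142), (301, 137), (302, 134), (303, 134), (304, 134), (305, 133), (306, 132), (307, 132), (308, 131), (309, 130), (310, 130), (311, 129), (312, 129), (313, 128), (314, 127), (315, 127), (316, 126), (317, 125), (318, 125), (319, 124), (320, 124), (321, 124), (322, 124), (323, 124), (324, 123), (325, 123), (326, 123), (327, 123), (328, 123), (329, 122), (330, 122), (331, 122), (332, 122), (333, 121), (334, 121), (335, 117), (336, 128), (337, 152), (338, 164), (339, 164), (340, 160), (341, 157), (342, 155), (343, 155), (344, 156)]
r2 [(255, 161), (256, 161)
[... 497 characters left out ...]
299, 136), (300, 141), (301, 136), (302, 134), (303, 134), (304, 133), (305, 132), (306, 132), (307, 131), (308, 130), (309, 129), (310, 129), (311, 129), (312, 127), (313, 128), (314, 126), (315, 126), (316, 125), (317, 125), (318, 124), (319, 124), (320, 123), (321, 123), (322, 124), (323, 123), (324, 123), (325, 123), (326, 123), (327, 122), (328, 122), (329, 122), (330, 122), (331, 122), (332, 121), (333, 120), (334, 120), (335, 116), (336, 131), (337, 158), (338, 167), (339, 163), (340, 162), (341, 162), (342, 160), (343, 160), (344, 161)]
(8.5, 66) 248.4 d/dx -1.32 d/dz -0.33
(10, -11) 281.7 d/dx -1.84 d/dz -0.65
(10, -29) 294.7 d/dx -2.02 d/dz -0.8
(-10, -29) 333.8 d/dx -1.9 d/dz -1.0
```

View pics/tubec.png

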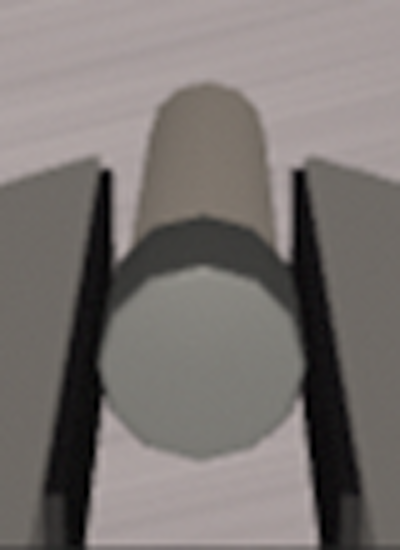

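The tube edges (rows 261.5, 288, 298, 336 against 248, 282, 295, 334 for an aligned tube) show it leaning about 5° in the fingers, foot toward tool −x. I'll tilt the tool to stand it vertical, move over hole 2 at (541.4,−142.0), and check.

>>> servo_tool --pt "0.35 2.85 0 -20 3 0 0.9" --pt "0.35 2.85 0 -30 5 0 0.9" --pt "0 0 0 -17.5 3 -20 0.9" --pt "0 0 0 -5 0.9 -25 0.9" --pt "0 0 0 0 0 -15 0.9" --pt "0 0 0 0 0 0 0.9" --pt "0 0 0 0 0 0 0.9"

```text
clock: 16.2
eef_pos: [537.8, -143.1, 163.8]
eef_rot: [-3.13, -0.086, 2.894]
wrist_force: [0.4, 0.2, -0.1]
finger_gap: 19.6
finger_force: 12.0
```

```bash
python3 look.py r3; python3 - <<'E'
from h import *
import pickle
s=pickle.load(open('r3.pkl','rb'));C=wcam(s)
Rt=R.from_euler('xyz',s['eef_rot']).as_matrix()
f=s['eef_pos']+Rt@[-9.9,1.6,66];c=s['eef_pos']+Rt@[-1.55,.5,-29];print('foot',f.round(1),'captop',c.round(1))
print('hole2 px in wrist',proj(0,(541.4,-142,60),C).round(1),'scene pred foot/cap',proj('scene',f),proj('scene',c), 'hole2',proj('scene',(541.4,-142,60)))
t=manip.camera('scene')[:,:,::-1];cv2.imwrite('pics/s5.png',t)
w=cv2.imread('pics/r3.png')
a=cv2.resize(w[150:350,220:400],(540,600),interpolation=2)
u,v=np.round(proj('scene',f)).astype(int)
b=cv2.resize(t[v-60:v+40,u-21:u+22],(258,600),interpolation=2);print('scene crop origin',u-21,v-60)
cv2.imwrite('pics/r3c.png',np.hstack([a,b]))
E
```

```text
16.2 [ 537.84008607 -143.06796328  163.77088248] [-3.13014022 -0.08646025  2.89377262] tool z [-0.08651809  0.01007782 -0.99619931]
foot [ 542.1 -143.3   97.1] captop [ 542.  -143.3  192.5]
hole2 px in wrist [318.1 261.3] scene pred foot/cap [266.05781341 283.34883343] [262.23492947 260.58466614] hole2 [267.5647685  290.87829431]
scene crop origin 245 223
```

View pics/r3c.png

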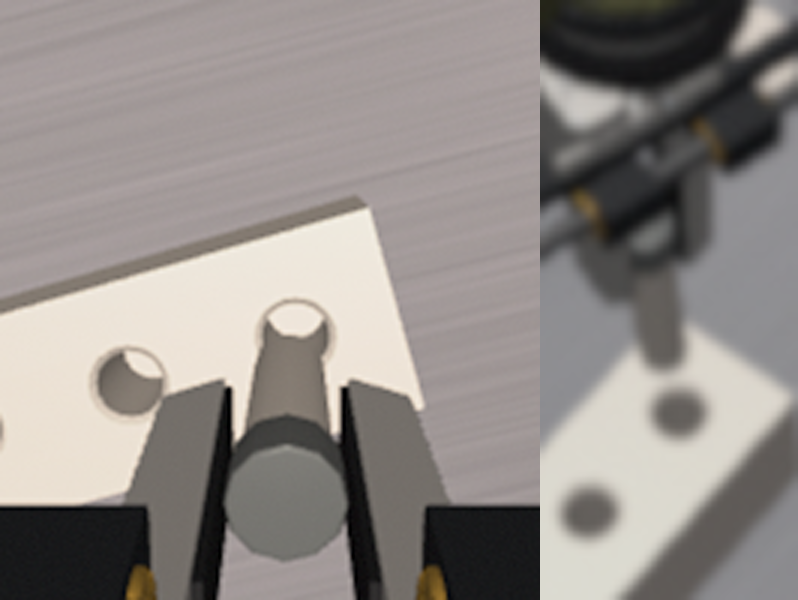

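The wrist view shows hole 2's centre at about (318.7,262), matching the prediction of (318.1,261.3), with the foot just above it. The scene crop shows the tube over the hole. I'll measure the tube's edges there with subpixel fits as an upright check.

```bash
python3 - <<'E'
from h import *
import pickle
t=cv2.cvtColor(cv2.imread('pics/s5.png'),6)
for r in range(264,300): print(r,' '.join(f'{v:3d}' for v in t[r,254:282]))
for P in [(541.4,-142,60),(541.4,-142,97),(551.4,-142,97),(541.4,-132,97),(541.4,-142,130)]: print(P,proj('scene',P).round(2))
E
```

```text
264  69  61  55  59  65  69  79  92  96  93  80  64  52  41  41  58  73  88 108 128 139 144 145 144 144 144 144 144
265  73  71  69  70  71  69  63  67  69  66  59  53  52  51  53  65  83 105 125 138 143 145 144 144 143 143 143 143
266  74  74  74  74  74  68  57  53  53  53  52  56  65  74  79  88 103 121 136 143 144 144 143 144 144 143 144 143
267  75  75  75  76  75  68  59  55  55  56  60  67  79  95 107 115 125 136 141 144 144 144 143 143 143 143 143 143
268  77  75  75  75  75  71  66  66  69  70  74  82  90 105 124 134 138 142 144 144 143 143 143 143 143 143 143 144
269  79  76  75  75  75  73  73  79  84  85  88  90  93 107 129 140 143 144 144 143 143 143 143 143 143 144 144 144
270  89  79  75  75  75  74  77  87  92  94  95  94  95 106 129 141 144 144 143 143 143 143 142 143 143 144 143 144
271 105  88  79  77  76  75  79  88  94  96  95  94  95 105 126 139 143 143 143 143 142 143 142 143 143 143 143 143
272 122 104  90  85  85  84  86  91  95  96  96  95  95 103 122 137 142 143 142 143 143 143 143 143 144 143 143 143
273 134 122 109 106 107 104  98  95  96  96  96  95  94 
[... 2546 characters left out ...]
9 150 140 138 145 163 186 204 213 215 215 216 216 215 213 203 182
296 216 216 216 216 217 217 217 216 216 214 208 198 187 180 178 184 195 206 213 215 216 216 216 215 213 204 183 152
297 216 217 216 216 216 216 217 216 216 216 215 212 209 206 205 208 211 214 215 215 216 216 215 214 206 188 155 122
298 216 216 216 216 216 216 216 217 217 216 217 216 216 215 215 216 216 216 216 216 216 216 215 209 192 161 126 102
299 216 216 217 217 217 216 216 216 216 216 217 216 217 217 217 216 217 216 216 216 216 215 211 197 168 132 104  94
(541.4, -142, 60) [267.56 290.88]
(541.4, -142, 97) [266.22 282.79]
(551.4, -142, 97) [269.73 285.42]
(541.4, -132, 97) [269.36 279.59]
(541.4, -142, 130) [264.97 275.25]
```

The image slope of the tube is 0.167, matching true vertical. I'll lower it to a few mm above the mouth and compare foot and rim directly in the image, where parallax is small.

>>> servo_tool --pt "0 0 0 -0.6 1.3 -10 0.9" --pt "0 0 0 0 0 -15 0.9" --pt "0 0 0 0 0 -6 0.9" --pt "0 0 0 0 0 0 0.9" --pt "0 0 0 0 0 0 0.9"

```text
clock: 16.92
eef_pos: [536.9, -141.9, 132.2]
eef_rot: [-3.13, -0.087, 2.893]
wrist_force: [-0.1, 0.4, -0.7]
finger_gap: 19.6
finger_force: 12.0
```

```bash
python3 look.py r4; python3 - <<'E'
from h import *
import pickle
s=pickle.load(open('r4.pkl','rb'));C=wcam(s);h=np.array([541.4,-142,60])
print('hole',proj(0,h,C),'near rim',[proj(0,h+np.array([9.75*np.cos(a),9.75*np.sin(a),0]),C).round(1) for a in (2.894,2.894+np.pi/2,2.894-np.pi/2)])
g=cv2.cvtColor(cv2.imread('pics/r4.png'),6)
for r in range(236,284,2): print(r,' '.join(f'{v:3d}' for v in g[r,296:344:2]))
print([int(x) for x in g[230:300,317:321].mean(1)])
t=cv2.cvtColor(manip.camera('scene'),7)
for r in range(280,300): print(r,' '.join(f'{v:3d}' for v in t[r,256:280]))
E
```

```text
16.925 [ 536.88439529 -141.86739736  132.21716164] [-3.1301897 -0.0871542  2.8934938] tool z [-0.08717329  0.01031967 -0.99613971]
hole [316.78775524 270.98518109] near rim [array([316.8, 258.4]), array([304., 271.]), array([329.5, 271. ])]
236 120 127 165 208 229 235 234 233 232 232 232 233 232 233 232 233 233 233 233 233 232 233 233 233
238 217 237 234 233 232 233 232 232 233 233 232 232 232 232 232 232 232 232 232 233 233 233 232 232
240 232 232 232 232 232 232 232 232 233 232 232 232 232 232 232 232 233 232 232 232 232 232 233 232
242 232 232 232 232 232 232 232 232 232 232 232 232 232 232 232 232 232 232 232 232 232 232 232 231
244 232 231 232 231 232 231 232 232 232 232 232 232 232 232 232 232 231 232 232 232 232 232 232 232
246 231 231 231 231 232 231 231 231 231 231 231 232 231 231 231 231 231 231 231 231 231 231 231 231
248 231 231 231 230 231 231 231 231 231 232 231 231 232 231 231 232 231 231 231 231 231 231 231 231
250 231 231 231 231 231 231 231 230 231 231 231 230 230 231 230 231 231 231 230 231 231 231 232 231
252 230 230 230 230 231 231 231 231 231 231 231 231 230 231
[... 3181 characters left out ...]

293 216 216 216 216 215 214 203 178 139 109  99  97  98 100 107 131 169 199 212 215 215 216 216 216
294 216 216 216 216 216 215 210 193 164 134 116 108 108 112 129 158 188 207 214 216 216 216 216 215
295 216 216 216 216 216 216 214 207 191 169 150 138 138 146 163 186 204 213 215 216 216 215 215 212
296 216 216 216 216 216 217 216 214 208 198 188 180 178 183 194 206 213 215 216 216 216 215 213 204
297 216 216 216 217 216 216 216 216 215 212 208 207 205 207 211 214 215 216 216 215 215 214 206 187
298 216 216 216 216 216 216 216 216 217 216 215 215 215 215 216 216 216 216 215 216 215 208 192 161
299 216 216 216 216 216 216 216 216 216 216 216 216 217 217 216 217 216 216 216 216 211 197 168 132
```

Rim edge is at row 258.4 and foot edge at 261.9, against 262.0 expected for a concentric foot 6 mm up. Columns agree within 0.5 px. Lowering gently.

>>> servo_tool --pt "0 0 0 0 0 -3 0.9" --pt "0 0 0 0 0 -3 0.9" --pt "0 0 0 0 0 -3 0.9" --pt "0 0 0 0 0 -2 0.9" --pt "0 0 0 0 0 0 0.9"

```text
clock: 17.65
eef_pos: [536.7, -141.8, 120.8]
eef_rot: [-3.13, -0.088, 2.894]
wrist_force: [-0.3, -0.2, -0.9]
finger_gap: 19.8
finger_force: 12.0
```

>>> servo_tool --pt "0 0 0 0 0 -3 0.9" --pt "0 0 0 0 0 -3 0.9" --pt "0 0 0 0 0 -3 0.9" --pt "0 0 0 0 0 -3 0.9" --pt "0 0 0 0 0 0 0.9"

```text
clock: 18.27
eef_pos: [536.6, -141.7, 108.6]
eef_rot: [-3.13, -0.088, 2.894]
wrist_force: [0.1, 0.1, -1.7]
finger_gap: 19.7
finger_force: 12.0
```

>>> servo_tool --pt "0 0 0 0 0 -3 0.9" --pt "0 0 0 0 0 -3 0.9" --pt "0 0 0 0 0 -3 0.9" --pt "0 0 0 0 0 0 0.9"

```text
clock: 18.77
eef_pos: [536.6, -141.7, 99.6]
eef_rot: [-3.13, -0.088, 2.894]
wrist_force: [1.7, -0.1, 0.2]
finger_gap: 19.7
finger_force: 12.0
```

>>> servo_tool --pt "0 0 0 0 0 -3 0.9" --pt "0 0 0 0 0 -3 0.9" --pt "0 0 0 0 0 -3 0.9" --pt "0 0 0 0 0 0 0.9"

```text
clock: 19.27
eef_pos: [536.6, -141.7, 90.6]
eef_rot: [-3.13, -0.088, 2.894]
wrist_force: [1.8, -0.2, -1.6]
finger_gap: 19.7
finger_force: 12.0
```

>>> servo_tool --pt "0 0 0 0 0 -3 0.9" --pt "0 0 0 0 0 -3 0.9" --pt "0 0 0 0 0 -2 0.9" --pt "0 0 0 0 0 0 0.9"

```text
clock: 19.77
eef_pos: [536.6, -141.7, 82.7]
eef_rot: [-3.13, -0.088, 2.894]
wrist_force: [0.6, -0.4, -1.8]
finger_gap: 19.6
finger_force: 12.0
```

>>> servo_tool --pt "0 0 0 0 0 -2 0.9" --pt "0 0 0 0 0 -1.5 0.9" --pt "0 0 0 0 0 0 0.9"

```text
clock: 20.15
eef_pos: [536.7, -141.7, 79.3]
eef_rot: [-3.13, -0.088, 2.894]
wrist_force: [2.7, -0.0, -0.8]
finger_gap: 19.7
finger_force: 12.0
```

>>> servo_tool --pt "0 0 0 0 0 -1.5 0.9" --pt "0 0 0 0 0 -1 0.9" --pt "0 0 0 0 0 0 0.9"

```text
clock: 20.52
eef_pos: [536.7, -141.8, 76.9]
eef_rot: [-3.13, -0.088, 2.894]
wrist_force: [1.7, -0.1, 0.1]
finger_gap: 19.4
finger_force: 12.0
```

>>> servo_tool --pt "0 0 0 0 0 -1 0.9" --pt "0 0 0 0 0 0 0.9"

```text
clock: 20.78
eef_pos: [536.7, -141.8, 75.9]
eef_rot: [-3.13, -0.088, 2.894]
wrist_force: [1.6, 0.1, -0.7]
finger_gap: 19.8
finger_force: 12.0
```

>>> servo_tool --pt "0 0 0 0 0 -1 0.9" --pt "0 0 0 0 0 -0.5 0.9" --pt "0 0 0 0 0 0 0.9"

```text
clock: 21.15
eef_pos: [536.7, -141.8, 74.4]
eef_rot: [-3.13, -0.088, 2.894]
wrist_force: [2.3, -0.4, 0.3]
finger_gap: 19.9
finger_force: 12.0
```

>>> servo_tool --pt "0 0 0 0 0 -1 0.9" --pt "0 0 0 0 0 -0.5 0.9" --pt "0 0 0 0 0 0 0.9"

```text
clock: 21.52
eef_pos: [537.3, -142.0, 74.1]
eef_rot: [-3.13, -0.086, 2.894]
wrist_force: [0.8, 1.1, 10.9]
finger_gap: 19.4
finger_force: 12.0
```

Floor contact at TCP 74.2 (10.9 N), so the tube is home. Easing off, releasing and retreating up along the fingers.

>>> servo_tool --pt "0 0 0 -0.2 0 1 0.9" --pt "0 0 0 0 0 0 0.7" --pt "0 0 0 0 0 0 0.55" --pt "0 0 0 0 0 0 0.5" --pt "0 0 0 0 0 0 0.5" --pt "0 0 0 0 0 0 0.5"

```text
clock: 22.28
eef_pos: [536.5, -141.8, 73.9]
eef_rot: [-3.13, -0.088, 2.894]
wrist_force: [0.0, -0.2, 0.3]
finger_gap: 47.4
finger_force: 0.0
```

>>> servo_tool --pt "0 0 0 0 0 10 0.5" --pt "0 0 0 1 0 20 0.5" --pt "0 0 0 2 0 30 0.5" --pt "0 0 0 4 0 40 0.5" --pt "0 0 0 30 0 30 0.5" --pt "-0.7 -5 0 45 0 0 0.5" --pt "0 0 0 0 0 0 0.5" --pt "0 0 0 0 0 0 0.5"

```text
clock: 23.28
eef_pos: [617.7, -141.7, 203.9]
eef_rot: [-3.14, -0.002, 2.894]
wrist_force: [-0.0, 0.5, -0.9]
finger_gap: 47.2
finger_force: 0.0
```

```bash
python3 look.py e1; python3 - <<'E'
from h import *
import pickle
s=pickle.load(open('e1.pkl','rb'));C=wcam(s)
print('pred captop/mouth px if home',proj(0,(541.4,-142,105),C),proj(0,(541.4,-142,60),C))
t=manip.camera('scene')[:,:,::-1]
print('scene captop pred',proj('scene',(541.4,-142,105)))
w=cv2.imread('pics/e1.png');u,v=np.round(proj(0,(541.4,-142,60),C)).astype(int)
v0=max(0,v-110);u0=max(0,u-120);a=cv2.resize(w[v0:v0+200,u0:u0+200],(400,400),interpolation=2)
b=cv2.resize(t[120:320,220:420],(400,400),interpolation=2)
print(u0,v0);cv2.imwrite('pics/end.png',np.hstack([a,b]))
E
```

```text
23.275 [ 617.68656975 -141.74263227  203.90704703] [-3.13957675e+00 -1.77462716e-03  2.89402205e+00] tool z [-0.00221451 -0.00151957 -0.99999639]
pred captop/mouth px if home [290.42709513 157.42228061] [293.99341405 158.25837536]
scene captop pred [265.92589983 280.99540023]
174 48
```

View pics/end.png

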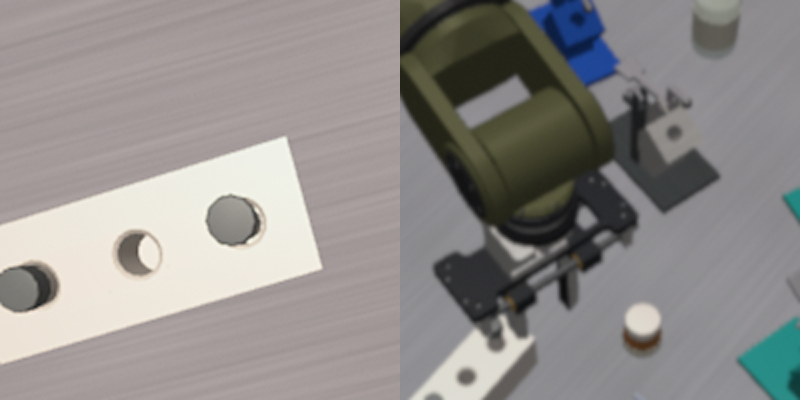

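The cap is at wrist pixel (291,158), against (290.4,157.4) predicted for a home tube. The lever is still down, and the bore is empty. Handing in.

```bash
python3 -c "
from cell import manip
print(manip.sign_off())"
```

```text
the job is handed in; nothing more can be done
None
```

The job is handed in: the lever is caught down by itself (peak press reading about 18 N), the tube stands upright and fully home in rack hole 2, and the moves touched nothing else.

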